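# Reset the pull-to-turn air regulator

### The job

Reset the air regulator on the bench: pull its red dial up to unlock it, turn it clockwise past the green mark, feel for the lock notch that comes a little after the mark and push the dial back in there until it is fully home and locked, then let go. Work gently: do not pull or press the sprung regulator hard, do not shift the green mark, and leave the things lying around it alone.

Things in the scene. Friction and masses are not known exactly. Their poses are not given: they have to be found in the camera images.
- regulator: Air regulator fixed on the bench: steel foot plate 120 x 100 x 8 mm; above it, on rubber feet, a blue block 76 x 76 mm, a black collar (100 mm across, top face 113 mm above the bench) and the red dial. Origin: centre of the plate's underside, on the dial's vertical axis, z up. At the start the dial's white pointer points along this frame's +x.
- grip (a point): Point to grip the red dial: on its vertical turning axis, 34 mm above the dial's underside (16 mm below its top), about 147 mm above the bench at the start; rises and turns with the dial. The dial is a round knob 44 mm across and 42 mm tall on a skirt 68 mm across and 8 mm thick: the knob's side is free from 8 to 50 mm above the underside.
- pointer (a point): Outer end of the dial's white pointer line, on the skirt's upper edge 34 mm from the axis; it moves with the dial.
- mark (a point): Inner end of the bright green mark on the black collar's top, 37.5 mm from the axis, 34 to 52 degrees clockwise from the pointer's start; its y axis points counter-clockwise. The collar must not be turned. The hidden lock notch lies somewhere 0.12 to 0.52 rad (7 to 30 degrees) clockwise past the mark: find it by feel, turning slowly under light pressure until the dial drops.
- lift (a joint): How far the dial is pulled up (m): 0 fully home and locked, 0.010 out against its stop. It slides with about 3.5 N friction and stays where left. It is free to turn from 0.0065 up. Away from a notch a key under the skirt rides on a flat steel land, so lift cannot get below about 0.0065.
- dial (a joint): Angle of the dial (rad): 0 at the start, growing clockwise seen from above; range -0.3 to 1.7; turning takes about 0.06 N m. The lock key, 4 mm wide, sits 28 mm from the axis in line with the pointer; each notch is 0.8 mm wider on each side. There are only two notches: at the start and past the mark.
- head (a joint): Vertical give of the sprung upper part of the regulator (block, collar, dial) on its rubber feet (m): 0 at rest, negative when pressed down, positive when pulled up; 6 N per mm. The regulator counts as mishandled beyond 0.0035 (about 21 N) either way.
- driver: Screwdriver with yellow handle, 190 mm long, lying loose; origin on the bench under its middle. To be left alone.
- tape: Cardboard tape core, 100 mm across, 45 mm tall, standing loose; origin at the centre of its underside. To be left alone.
- clamp_block: Small blue clamp block, 70 x 50 mm and 55 mm tall, loose; origin at the centre of its underside. To be left alone.
Things that resemble listed ones, but are neither listed nor needed, are in the scene too. Of the things like the regulator, leave any that is brown, orange or yellow; of the rest the larger one is meant.

How it is judged (in metres and radians):
On the way, in this order (a step that is already met when the one before it is completed fails the run):
1. the dial is pulled up and unlocked (lift over 7 mm) while still near its starting angle (value of joint lift above 0.007 m and value of joint dial below 0.3 rad), for 0.1 s.
2. the dial, still out (lift over 4 mm), is turned so that its pointer is past the green mark (value of joint lift above 0.004 m and y of pointer in the frame of mark below 0 m), for 0.05 s.
At the end, for the whole second after the job is handed in: The dial is fully home (lift under 1.5 mm), locked in the notch past the green mark (pointer end 1 to 25 mm clockwise of the mark), at rest and released (value of joint lift below 0.0015 m and y of pointer in the frame of mark between -0.025 and -0.001 m and velocity of joint dial between -0.05 and 0.05 rad/s); the robot touches nothing.
It fails at once if the regulator is pressed down with more than about 21 N (head below -3.5 mm) (value of joint head below -0.0035 m).
It fails at once if the regulator is pulled up with more than about 21 N (head above 3.5 mm) (value of joint head above 0.0035 m).
It fails at once if the green mark is shifted by more than 5 mm (distance of mark from where it was at the start of the episode above 0.005 m).
It fails at once if the screwdriver, the tape core or the clamp block is moved by more than 20 mm (distance of any of driver, tape, clamp_block from where it was at the start of the episode above 0.02 m).
It also fails if it takes over 54 s, if anything falls off the work surface, if the arm or the gripper's body presses on something with over 40 N, if the wrist force passes 120 N, or if a joint passes its speed limit or range.

### The arm

A 7-joint arm with a two-finger parallel gripper is mounted at the origin on the work surface. World frame = base frame: x ahead of the robot, y to its left, z up, the work surface at z = 0. Lengths are in mm, angles in rad, forces in N, time in s.
With the tool pointing down it reaches from about 400 to 850 mm from the base axis. Payload 10.4 kg.
Tool frame: the origin (TCP) lies at the very end of the fingers, on their centre line; the grasp point (between the pads) lies ctrl.hold_point_z behind it (ctrl.hold_point_z is the distance from the TCP to the grasp point, in mm); y points along the fingers, x is the direction in which the jaws open and shut, and the axes are right-handed (so a half turn about y gives the same grasp; the last joint's range is limited). The gripper opens to 85 mm and grips with 20 to 120 N. Pads are 22 mm wide; open, the fingers measure 114 mm over their backs; the gripper's body (76 mm by 85 mm) begins 54 mm behind the grasp point. The pads swing forward as they close: fully open they stand 13 mm farther back than shut.
Start: joints at [1.29, 0.332, -0.065, 1.46, 0.022, 1.35, -0.088], TCP at [159.367, -604.362, 231.338] pointing down, gripper open.
Joint ranges: [-2.6, 2.6], [-0.5, 2.12], [-1.47, 1.34], [0.16, 2.42], [-1.27, 4.41], [0.06, 2.06], [-2.6, 2.6]. Speed limits (rad/s): [2.22, 2.22, 2.79, 2.79, 3.14, 3.14, 3.14].

### API

Orientations are given as a unit quaternion [x, y, z, w].
In Python, from rig import readout, optics, order, ctrl gives the robot as it stands.
- The arm moves only by the shell command python3 -m handwheel 'ROWS' [FORCE]. ROWS is JSON, a list of rows, each an object of numbers: "dx", "dy", "dz": the shift along the tool's x, y, z in m; "turn": the turn about the tool's y in rad; "claw": the closure, from 0 (fully open) to 1 (shut). A call has 1 to 20 rows; each row is the pose to reach, as a shift and turn from the pose measured when the call began, along the tool's axes at that moment; what a row does not reach only later rows make up. A row lasts 1/12 s, in which the tool goes at most 41.7 mm and 7.16 degrees, less where a joint would pass 70% of its speed; a pose out of reach is approached as far as the arm can. A call with a gripper value outside its range is refused whole. The fingers move at their own pace and stop on an object; FORCE is the grip in N (left out, the last holds). Time passes only in rows, so rows that repeat a pose let the fingers close. It gives the time, the measured TCP pose, the force and the opening at its end, in the units of the state.
- readout.sense(): the state, without advancing time (a new reading comes with each control period).
- optics.camera(name): name is "side" or "top"; returns (picture, depth): 400x640x3 uint8, red, green, blue; 400x640 float32, mm along the optical axis (not along the pixel's ray), 0 where there is no reading.
- optics.camera_params(name): a dict with "camera_matrix" (3x3 intrinsics, pixels), "view" (4x4, takes a point from world to camera coordinates). Camera axes: x right, y down, z forward; pixel columns grow to the right and rows downward; lengths in mm; the calibration is good to about 2 mm. A picture is of the moment at which its call begins. camera_params takes no time and is no camera call.
- order.job_done(): hands the job in, once; it reports no verdict.
The state is a dict: "time": time; "joints": joint angles; "qd": joint speeds; "effort": joint torques, N m; "position": TCP position; "tcp_rot": TCP orientation; "wrist_force": force on the tool from outside, world axes, zero at the start; "moment": the same for the moment, N m; "width": opening from 0.0 (shut) to 1.0 (fully open).
Only numpy, scipy, OpenCV 4.12 (cv2) and the standard library are available. Lean on these libraries where they do the work, as an engineer would, in place of code of your own. Each camera call takes 0.05 s, during which the arm holds its last target. There are 200 camera calls.

## Working session

There is one attempt and no reset: what is moved stays moved. The work goes in short steps, Python scripts to look and compute and a shell command to move; the robot and the scene stay as the last step left them, time stands still between calls to the robot, and variables do not carry over. Pictures are saved under pics/ and viewed, about 8 in all and at most 12, crops included, and the job is handed in when it is done.

```bash
ls; mkdir -p pics
python3 - <<'E'
from rig import readout, optics, order, ctrl
import cv2,numpy as np
np.set_printoptions(precision=4,suppress=True)
s=readout.sense()
for k,v in s.items(): print(k,v)
print(ctrl.hold_point_z, dir(ctrl))
for n in("top","side"):
    p,d=optics.camera(n); cv2.imwrite(f"pics/{n}0.png",p[:,:,::-1]); np.save(f"pics/{n}0.npy",d)
    q=optics.camera_params(n); print(n,q)
E
```

```text
pics
time 0.0
joints [ 1.2904  0.3329 -0.0647  1.4609  0.0216  1.3499 -0.0885]
qd [ 0.0008 -0.0002  0.0021 -0.0006  0.0036  0.0003  0.0002]
effort [  0.0004 -62.5451   0.0492 -39.1602   0.0161   0.0101  -0.    ]
position [ 159.2063 -603.9942  230.5039]
tcp_rot [-0.5598  0.432  -0.4312  0.5604]
wrist_force [-0.4396  0.0372 -0.0787]
moment [-0.0318 -0.0211  0.0276]
width 1.0006829398558306
18.700000000000003 ['MotionError', '__class__', '__delattr__', '__dict__', '__dir__', '__doc__', '__eq__', '__format__', '__ge__', '__getattribute__', '__getstate__', '__gt__', '__hash__', '__init__', '__init_subclass__', '__le__', '__lt__', '__module__', '__ne__', '__new__', '__reduce__', '__reduce_ex__', '__repr__', '__setattr__', '__sizeof__', '__str__', '__subclasshook__', '__weakref__', 'hold_point_z']
top {'camera_matrix': array([[419.9354,   0.    , 320.7053],
       [  0.    , 419.9354, 194.9667],
       [  0.    ,   0.    ,   1.    ]]), 'view': array([[ -0.0148,  -0.9998,   0.013 , -28.406 ],
       [ -0.9977,   0.0139,  -0.067 , 574.7164],
       [  0.0668,  -0.0139,  -0.9977, 988.4533],
       [  0.    ,   0.    ,   0.    ,   1.    ]])}
side {'camera_matrix': array([[377.5677,   0.    , 325.0805],
       [  0.    , 377.5677, 196.668 ],
       [  0.    ,   0.    ,   1.    ]]), 'view': array([[   0.7385,   -0.6743,    0.006 , -451.8432],
       [  -0.4946,   -0.5477,   -0.6748,  336.1058],
       [   0.4583,    0.4954,   -0.738 ,  721.1925],
       [   0.    ,    0.    ,    0.    ,    1.    ]])}
```

View pics/top0.png

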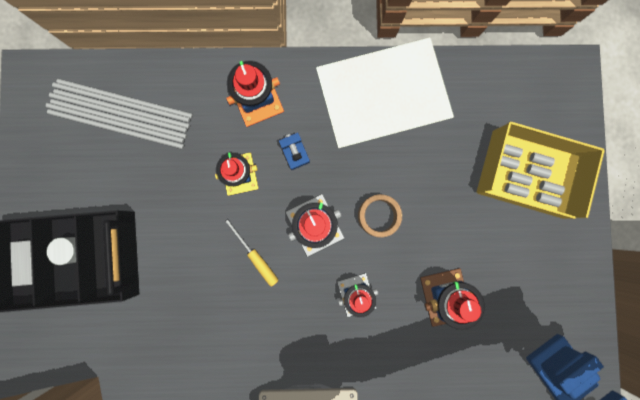

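View pics/side0.png

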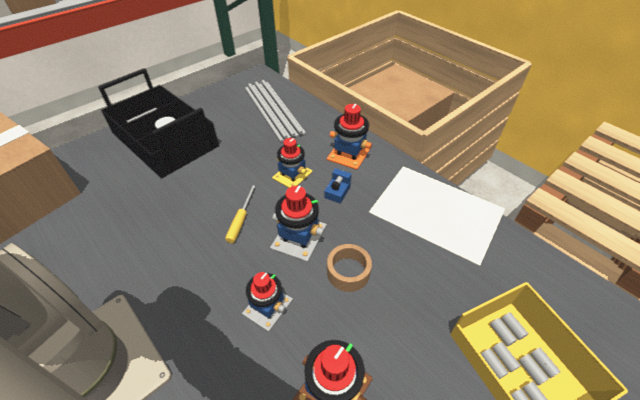

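Top view: lookalikes are orange (250,85), yellow (235,170), grey large (315,225), grey small (358,297) and brown (460,305). By the description the grey large one at (315,225) is meant. It is at (297,210) in the side view. I'll check it in a close crop and measure it from both views.

```bash
cat > h.py <<'E'
import numpy as np,cv2
from rig import readout, optics
np.set_printoptions(precision=4,suppress=True)
def cloud(n,d,P=None):
    P=P or optics.camera_params(n);K=P['camera_matrix'];V=P['view']
    v,u=np.mgrid[:400,:640]
    c=np.stack([(u-K[0,2])/K[0,0]*d,(v-K[1,2])/K[1,1]*d,d],-1)
    return (c-V[:3,3])@V[:3,:3]
def pix(n,p):
    P=optics.camera_params(n);c=P['view'][:3,:3]@p+P['view'][:3,3];c=P['camera_matrix']@c;return c[:2]/c[2]
def ray(n,uv):
    P=optics.camera_params(n);R=P['view'][:3,:3];o=-R.T@P['view'][:3,3]
    r=R.T@np.linalg.inv(P['camera_matrix'])@np.array([*uv,1.]);return o,r/np.linalg.norm(r)
def onz(n,uv,z):
    o,r=ray(n,uv);return o+r*(z-o[2])/r[2]
E
python3 - <<'E'
from h import *
T={}
for n,b in(("top",(270,180,370,270)),("side",(250,165,350,265))):
    im=cv2.imread(f"pics/{n}0.png");d=np.load(f"pics/{n}0.npy")
    X=cloud(n,d);h=cv2.cvtColor(im,cv2.COLOR_BGR2HSV)
    m=np.zeros(d.shape,bool);m[b[1]:b[3],b[0]:b[2]]=1
    red=m&((h[...,0]<8)|(h[...,0]>172))&(h[...,1]>150)&(h[...,2]>90)
    gr=m&(h[...,0]>45)&(h[...,0]<80)&(h[...,1]>120)
    z=X[...,2]; print(n,red.sum(),"z pct",np.percentile(z[red],[2,10,30,50,70,90,98]))
    top=red&(z>155)
    (c,r)=cv2.minEnclosingCircle(np.argwhere(top)[:,::-1].astype(np.float32))
    print("top disc px",c,r,"mean3d",X[top].mean(0),"bbox mid",(X[top].min(0)+X[top].max(0))/2, "onz163",onz(n,c,163))
    T[n]=c
    sk=red&(z<128)&(z>110); print("skirt bbox",X[sk].min(0),X[sk].max(0))
    bl=m&(h[...,2]<60)&(z>104)&(z<120); print("collar bbox",X[bl].min(0),X[bl].max(0),(X[bl].min(0)+X[bl].max(0))/2)
    print("green",X[gr].mean(0),gr.sum(),"px",np.argwhere(gr).mean(0)[::-1], "onz113",onz(n,np.argwhere(gr).mean(0)[::-1],113))
    w=red*0+(m&(h[...,1]<60)&(h[...,2]>170)&(z>110)); w=w.astype(bool)
    print("white",X[w].mean(0),np.argwhere(w).mean(0)[::-1],w.sum())
    cv2.imwrite(f"pics/{n}c.png",cv2.resize(im[b[1]:b[3],b[0]:b[2]],None,fx=4,fy=4,interpolation=cv2.INTER_CUBIC))
o1,r1=ray("top",T["top"]);o2,r2=ray("side",T["side"])
t=np.linalg.lstsq(np.stack([r1,-r2],1),o2-o1,rcond=None)[0]
print("tri",o1+t[0]*r1,o2+t[1]*r2)
a=[cv2.imread(f"pics/{n}c.png")[:360,:400] for n in("top","side")]
cv2.imwrite("pics/crop.png",np.hstack(a))
R=__import__("scipy.spatial.transform",fromlist=["Rotation"]).Rotation.from_quat(readout.sense()["tcp_rot"]).as_matrix();print(R)
E
```

```text
top 644 z pct [118.7309 120.0859 122.0306 140.1951 162.893  164.9034 166.6228]
top disc px (314.7550964355469, 224.448974609375) 12.593283653259277 mean3d [502.8905 -21.1129 176.6584] bbox mid [504.2212 -21.082  590.2211] onz163 [504.3092 -21.5704 163.    ]
skirt bbox [472.8621 -52.2277 116.0176] [535.286   12.3542 125.4506]
collar bbox [464.1584 -21.485  111.7361] [503.6983  27.8775 114.822 ] [483.9283   3.1962 113.279 ]
green [544.2424 -33.8667 112.9855] 16 px [320.1875 205.875 ] onz113 [544.2445 -33.869  113.    ]
white [517.1628 -17.6286 155.2081] [312.7241 218.3103] 29
side 678 z pct [114.6991 119.2962 121.271  135.4753 160.0526 162.852  164.0156]
top disc px (295.4444580078125, 194.0) 9.909555435180664 mean3d [497.9968 -28.4492 164.2208] bbox mid [ 346.5034 -239.742   458.497 ] onz163 [498.9472 -27.2214 163.    ]
skirt bbox [468.912  -57.0357 112.5917] [535.612   14.9179 127.9284]
collar bbox [452.8652 -73.5737 104.046 ] [549.3127  25.5563 115.9106] [501.089  -24.0087 109.9783]
green [523.9892 -58.1657 146.6678] 19 px [313.8421 201.2105] onz113 [543.5091 -35.4854 113.    ]
white [487.4363 -41.223  186.719 ] [295.6316 195.5263] 19
tri [504.2843 -21.5603 154.7134] [503.5064 -20.9873 154.7164]
[[ 0.255  -0.0004  0.967 ]
 [-0.967   0.0012  0.255 ]
 [-0.0012 -1.     -0.    ]]
```

View pics/crop.png

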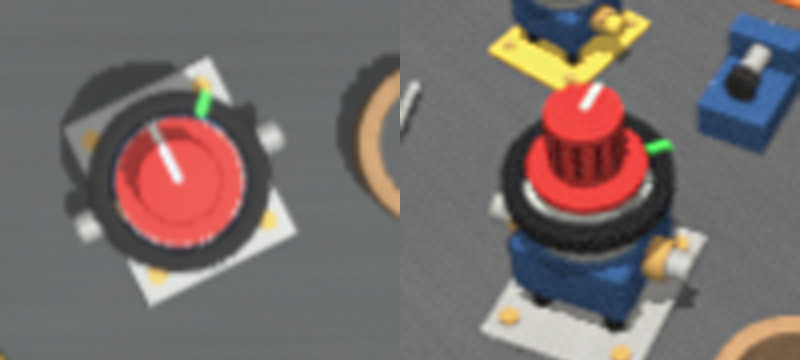

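The crop confirms it: grey plate, blue block, black collar, with the pointer up-left at crop (152,122) and the green mark at (203,104). The dial top measures about 163 mm in both depth views, matching the text. Next I refine the axis from the skirt outline and start the approach.

```bash
python3 - <<'E'
from h import *
for n,b in(("top",(270,180,370,270)),("side",(250,165,350,265))):
    im=cv2.imread(f"pics/{n}0.png");h=cv2.cvtColor(im,cv2.COLOR_BGR2HSV)
    m=np.zeros((400,640),np.uint8);m[b[1]:b[3],b[0]:b[2]]=1
    m*=(((h[...,0]<8)|(h[...,0]>172))&(h[...,1]>130)&(h[...,2]>80)).astype(np.uint8)
    c=max(cv2.findContours(m,0,1)[0],key=cv2.contourArea)[:,0].astype(float)
    W=np.array([onz(n,p,119)[:2] for p in c])
    # keep only lower rim for side (knob hides far side)
    if n=="side": W=W[c[:,1]>203]
    A=np.c_[2*W,np.ones(len(W))];s=np.linalg.lstsq(A,(W**2).sum(1),rcond=None)[0]
    print(n,"skirt centre",s[:2],"r",np.sqrt(s[2]+s[0]**2+s[1]**2))
print("pointer end",onz("top",(308,210.3),121),"green",onz("top",(320.2,205.9),113))
E
python3 -m handwheel '[{"dx":-0.22,"dz":0.359,"turn":-0.8},{"dx":-0.22,"dz":0.359,"turn":-0.8},{"dx":-0.22,"dz":0.359,"turn":-0.8},{"dx":-0.22,"dz":0.359,"turn":-0.8},{"dx":-0.22,"dz":0.359,"turn":-0.8},{"dx":-0.22,"dz":0.359,"turn":-0.8},{"dx":-0.22,"dz":0.359,"turn":-0.8},{"dx":-0.22,"dz":0.359,"turn":-0.8},{"dx":-0.22,"dz":0.359,"turn":-0.8},{"dx":-0.476,"dz":0.481,"turn":-1.65},{"dx":-0.476,"dz":0.481,"turn":-1.65},{"dx":-0.476,"dz":0.481,"turn":-1.65},{"dx":-0.476,"dz":0.481,"turn":-1.65},{"dx":-0.476,"dz":0.481,"turn":-1.65},{"dx":-0.476,"dz":0.481,"turn":-1.65},{"dx":-0.476,"dz":0.481,"turn":-1.65},{"dx":-0.476,"dz":0.481,"turn":-1.65},{"dx":-0.476,"dz":0.481,"turn":-1.65},{"dx":-0.476,"dz":0.481,"turn":-1.65},{"dx":-0.476,"dz":0.481,"turn":-1.65}]'
python3 -c "
from h import *;s=readout.sense();print(s['joints'],s['wrist_force'])"
```

```text
top skirt centre [501.8504 -20.8689] r 29.082946923069795
side skirt centre [501.3894 -23.422 ] r 33.46666428988045
pointer end [534.7655  -7.4074 121.    ] green [544.1897 -33.8954 113.    ]
[ 1.2904  0.3328 -0.0647  1.4608  0.0216  1.3499 -0.0885] [0.6784 0.2495 0.2278]schema error: expected keys dx, dy, dz, turn, claw
```

```bash
python3 -m handwheel '[{"dx":-0.22,"dy":0,"dz":0.359,"turn":-0.8,"claw":0},{"dx":-0.22,"dy":0,"dz":0.359,"turn":-0.8,"claw":0},{"dx":-0.22,"dy":0,"dz":0.359,"turn":-0.8,"claw":0},{"dx":-0.22,"dy":0,"dz":0.359,"turn":-0.8,"claw":0},{"dx":-0.22,"dy":0,"dz":0.359,"turn":-0.8,"claw":0},{"dx":-0.22,"dy":0,"dz":0.359,"turn":-0.8,"claw":0},{"dx":-0.22,"dy":0,"dz":0.359,"turn":-0.8,"claw":0},{"dx":-0.22,"dy":0,"dz":0.359,"turn":-0.8,"claw":0},{"dx":-0.22,"dy":0,"dz":0.359,"turn":-0.8,"claw":0},{"dx":-0.475,"dy":0,"dz":0.48,"turn":-1.65,"claw":0},{"dx":-0.475,"dy":0,"dz":0.48,"turn":-1.65,"claw":0},{"dx":-0.475,"dy":0,"dz":0.48,"turn":-1.65,"claw":0},{"dx":-0.475,"dy":0,"dz":0.48,"turn":-1.65,"claw":0},{"dx":-0.475,"dy":0,"dz":0.48,"turn":-1.65,"claw":0},{"dx":-0.475,"dy":0,"dz":0.48,"turn":-1.65,"claw":0},{"dx":-0.475,"dy":0,"dz":0.48,"turn":-1.65,"claw":0},{"dx":-0.475,"dy":0,"dz":0.48,"turn":-1.65,"claw":0},{"dx":-0.475,"dy":0,"dz":0.48,"turn":-1.65,"claw":0},{"dx":-0.475,"dy":0,"dz":0.48,"turn":-1.65,"claw":0},{"dx":-0.475,"dy":0,"dz":0.48,"turn":-1.65,"claw":0}]'
cat > st.py <<'E'
from h import *
from scipy.spatial.transform import Rotation as Ro
s=readout.sense();R=Ro.from_quat(s['tcp_rot']).as_matrix()
print("t",s['time'],"q",s['joints'],"p",s['position'],"F",s['wrist_force'],"M",s['moment'],"w",s['width'])
g=np.array([502.5,-21.8,128.7])
print("jaw yaw",np.degrees(np.arctan2(R[1,0],R[0,0])),"to grasp in tool mm",R.T@(g-s['position']),"tilt",R[2])
E
python3 st.py
```

```text
time: 1.77
position: [502.0, -23.0, 230.8]
tcp_rot: [-0.697, -0.118, 0.119, 0.698]
wrist_force: [0.4, -0.7, 0.2]
width: 0.999
t 1.7667 q [ 0.6345  0.119  -0.7216  1.746   0.0802  1.3079  0.2319] p [502.0231 -23.0104 230.8233] F [ 0.4116 -0.7468  0.2414] M [-0.0162  0.0301  0.0482] w 0.9985054873844199
jaw yaw 19.272777279636024 to grasp in tool mm [  0.9287 102.1238   0.8533] tilt [-0.0008 -1.      0.0013]
```

```bash
python3 -m handwheel '[{"dx":0.001,"dy":0.02,"dz":0.001,"turn":0,"claw":0},{"dx":0.001,"dy":0.04,"dz":0.001,"turn":0,"claw":0},{"dx":0.001,"dy":0.06,"dz":0.001,"turn":0,"claw":0},{"dx":0.001,"dy":0.075,"dz":0.001,"turn":0,"claw":0},{"dx":0.001,"dy":0.085,"dz":0.001,"turn":0,"claw":0},{"dx":0.001,"dy":0.093,"dz":0.001,"turn":0,"claw":0},{"dx":0.001,"dy":0.098,"dz":0.001,"turn":0,"claw":0},{"dx":0.001,"dy":0.101,"dz":0.001,"turn":0,"claw":0},{"dx":0.001,"dy":0.101,"dz":0.001,"turn":0,"claw":0}]' >/dev/null
python3 st.py
python3 - <<'E'
from h import *
a=[]
for n,b in(("top",(255,170,375,280)),("side",(235,130,355,240))):
    p,d=optics.camera(n);a.append(cv2.resize(p[b[1]:b[3],b[0]:b[2],::-1],None,fx=3.3,fy=3.3,interpolation=cv2.INTER_CUBIC))
cv2.imwrite("pics/g1.png",np.hstack(a))
E
```

```text
t 2.5167 q [ 0.6031  0.2221 -0.7149  1.8717  0.161   1.1073  0.1639] p [502.5247 -21.902  129.7351] F [-0.3433  0.8464 -0.0794] M [-0.0402 -0.0067  0.0125] w 0.9978464816491646
jaw yaw 19.252332975099662 to grasp in tool mm [0.0113 1.0353 0.1031] tilt [-0.0009 -1.      0.0013]
```

View pics/g1.png

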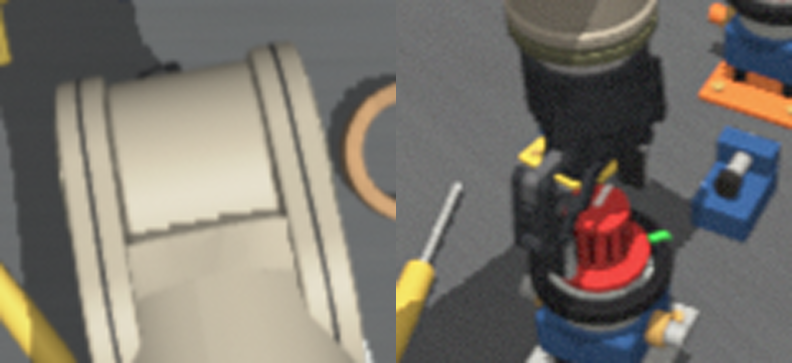

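The top view is blocked by the arm. The side view shows the knob between the open fingers, with the green mark at crop (658,237). Closing gently.

```bash
python3 -m handwheel '[{"dx":0,"dy":0,"dz":0,"turn":0,"claw":0.35},{"dx":0,"dy":0,"dz":0,"turn":0,"claw":0.4},{"dx":0,"dy":0,"dz":0,"turn":0,"claw":0.45},{"dx":0,"dy":0,"dz":0,"turn":0,"claw":0.5},{"dx":0,"dy":0,"dz":0,"turn":0,"claw":0.6},{"dx":0,"dy":0,"dz":0,"turn":0,"claw":0.8},{"dx":0,"dy":0,"dz":0,"turn":0,"claw":1},{"dx":0,"dy":0,"dz":0,"turn":0,"claw":1},{"dx":0,"dy":0,"dz":0,"turn":0,"claw":1},{"dx":0,"dy":0,"dz":0,"turn":0,"claw":1}]' 35 >/dev/null
python3 st.py
```

```text
t 3.45 q [ 0.6031  0.2214 -0.7152  1.8708  0.1608  1.1078  0.1641] p [502.9623 -21.7236 130.4588] F [-0.4612 -0.545   2.7963] M [-0.0529  0.0756  0.0324] w 0.5043299036482267
jaw yaw 19.27021657057845 to grasp in tool mm [-0.4617  1.7588  0.079 ] tilt [ 0.0001 -1.      0.0008]
```

```bash
python3 -m handwheel '[{"dx":0,"dy":-0.001,"dz":0,"turn":0,"claw":1},{"dx":0,"dy":-0.002,"dz":0,"turn":0,"claw":1},{"dx":0,"dy":-0.003,"dz":0,"turn":0,"claw":1},{"dx":0,"dy":-0.004,"dz":0,"turn":0,"claw":1},{"dx":0,"dy":-0.004,"dz":0,"turn":0,"claw":1}]' >/dev/null
python3 st.py|head -1
python3 -m handwheel '[{"dx":0,"dy":-0.001,"dz":0,"turn":0,"claw":1},{"dx":0,"dy":-0.002,"dz":0,"turn":0,"claw":1},{"dx":0,"dy":-0.003,"dz":0,"turn":0,"claw":1},{"dx":0,"dy":-0.003,"dz":0,"turn":0,"claw":1}]' >/dev/null
python3 st.py|head -1
```

```text
t 3.8667 q [ 0.6048  0.2164 -0.7161  1.8667  0.1566  1.1157  0.1674] p [502.9061 -21.7244 134.42  ] F [ 2.8445  0.0907 -4.4457] M [ 0.0135 -0.4605  0.0087] w 0.5057876351754687
t 4.2 q [ 0.6061  0.2126 -0.7168  1.8633  0.1535  1.1219  0.1698] p [502.8803 -21.7263 137.5659] F [ 1.5613  0.3008 -4.2552] M [-0.023  -0.5028  0.0022] w 0.5066421929962996
```

```bash
python3 -m handwheel '[{"dx":0,"dy":-0.001,"dz":0,"turn":0,"claw":1},{"dx":0,"dy":-0.002,"dz":0,"turn":0,"claw":1},{"dx":0,"dy":-0.0028,"dz":0,"turn":0,"claw":1},{"dx":0,"dy":-0.0028,"dz":0,"turn":0,"claw":1},{"dx":0,"dy":-0.0028,"dz":0,"turn":0,"claw":1}]' >/dev/null
python3 st.py|head -1
python3 - <<'E'
from h import *
p,d=optics.camera("side");b=(255,150,345,240)
np.save("pics/s2.npy",d);cv2.imwrite("pics/s2.png",p[:,:,::-1])
cv2.imwrite("pics/g2.png",cv2.resize(p[b[1]:b[3],b[0]:b[2],::-1],None,fx=6,fy=6,interpolation=cv2.INTER_CUBIC))
E
```

```text
t 4.6167 q [ 0.6073  0.209  -0.7173  1.8602  0.1507  1.1275  0.1721] p [502.9305 -21.7584 140.4695] F [ 1.5087 -0.0873 -3.9254] M [-0.0457 -0.384   0.0409] w 0.5080840227249911
```

View pics/g2.png

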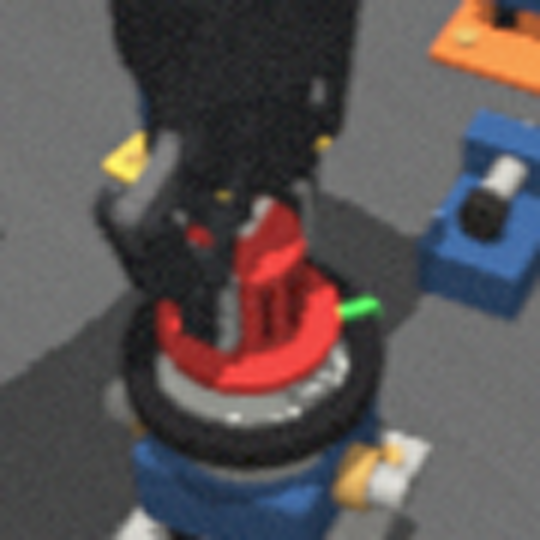

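The skirt is visibly raised off the grey land, with about 8.8 mm of lift. The pointer is at yaw 24° and the mark centre at −16°, so the mark is about 0.70 rad clockwise. I'll turn to about 0.74 with the dial out, without pressing.

```bash
python3 -m handwheel '[{"dx":0,"dy":0,"dz":0,"turn":0.05,"claw":1},{"dx":0,"dy":0,"dz":0,"turn":0.1,"claw":1},{"dx":0,"dy":0,"dz":0,"turn":0.16,"claw":1},{"dx":0,"dy":0,"dz":0,"turn":0.22,"claw":1},{"dx":0,"dy":0,"dz":0,"turn":0.28,"claw":1},{"dx":0,"dy":0,"dz":0,"turn":0.34,"claw":1},{"dx":0,"dy":0,"dz":0,"turn":0.4,"claw":1},{"dx":0,"dy":0,"dz":0,"turn":0.4,"claw":1}]' >/dev/null
python3 st.py
python3 -m handwheel '[{"dx":0,"dy":0,"dz":0,"turn":0.06,"claw":1},{"dx":0,"dy":0,"dz":0,"turn":0.12,"claw":1},{"dx":0,"dy":0,"dz":0,"turn":0.18,"claw":1},{"dx":0,"dy":0,"dz":0,"turn":0.24,"claw":1},{"dx":0,"dy":0,"dz":0,"turn":0.3,"claw":1},{"dx":0,"dy":0,"dz":0,"turn":0.34,"claw":1},{"dx":0,"dy":0,"dz":0,"turn":0.34,"claw":1}]' >/dev/null
python3 st.py;  python3 - <<'E'
from h import *
p,d=optics.camera("side");b=(255,150,345,240)
cv2.imwrite("pics/g3.png",cv2.resize(p[b[1]:b[3],b[0]:b[2],::-1],None,fx=6,fy=6,interpolation=cv2.INTER_CUBIC))
E
```

```text
t 5.3333 q [ 0.567   0.2011 -0.6716  1.8621  0.1374  1.1254 -0.2208] p [502.7785 -21.774  140.4204] F [ 1.354  -0.3032 -4.1832] M [-0.0368 -0.2588 -0.0336] w 0.5017488190348016
jaw yaw -3.809668957847635 to grasp in tool mm [-0.2689 11.7206 -0.0512] tilt [-0.0006 -1.      0.0006]
t 5.9167 q [ 0.5343  0.1952 -0.6349  1.8637  0.1272  1.124  -0.5532] p [502.6623 -21.7331 140.4036] F [ 0.0663 -0.1137 -3.1044] M [-0.0822 -0.267  -0.0351] w 0.5053029290948917
jaw yaw -23.287563570580545 to grasp in tool mm [-0.1111 11.7037 -0.1276] tilt [-0.001  -1.      0.0002]
```

View pics/g3.png

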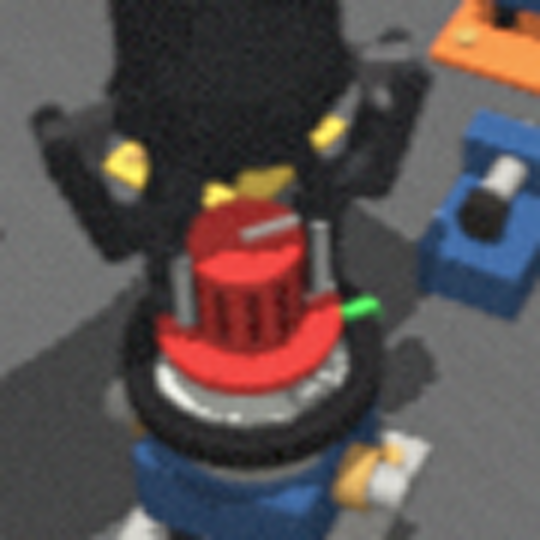

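```bash
python3 -c "
from h import *
a=onz('side',(295,189.7),172);b=onz('side',(304.2,187),172);d=b-a;print('pointer yaw',np.degrees(np.arctan2(d[1],d[0])))"
python3 -m handwheel '[{"dx":0,"dy":0.001,"dz":0,"turn":0,"claw":1},{"dx":0,"dy":0.002,"dz":0,"turn":0,"claw":1},{"dx":0,"dy":0.003,"dz":0,"turn":0,"claw":1},{"dx":0,"dy":0.0035,"dz":0,"turn":0,"claw":1},{"dx":0,"dy":0.0035,"dz":0,"turn":0,"claw":1}]' >/dev/null
python3 st.py|head -1
python3 -m handwheel '[{"dx":0,"dy":0.0005,"dz":0,"turn":0,"claw":1},{"dx":0,"dy":0.001,"dz":0,"turn":0,"claw":1},{"dx":0,"dy":0.001,"dz":0,"turn":0,"claw":1}]' >/dev/null
python3 st.py|head -1
```

```text
pointer yaw -19.64258463666165
t 6.3833 q [ 0.5336  0.1993 -0.6349  1.8674  0.1304  1.1171 -0.553 ] p [502.6642 -21.7519 136.9491] F [-1.9258 -0.0089  2.6859] M [-0.1207  0.2404  0.1377] w 0.5037285804596208
t 6.6333 q [ 0.5332  0.2002 -0.6348  1.8681  0.1312  1.1156 -0.5535] p [502.7282 -21.7242 136.2351] F [-3.8117 -0.2252  5.6363] M [-0.0849  0.6134  0.0808] w 0.5050432108402083
```

On the land (5.6 N). Pointer yaw reads −19.6°, just past the mark at −16°. Pressing slightly more and feeling for the notch.

```bash
python3 -m handwheel '[{"dx":0,"dy":0.0005,"dz":0,"turn":0,"claw":1},{"dx":0,"dy":0.0005,"dz":0,"turn":0.015,"claw":1},{"dx":0,"dy":0.0005,"dz":0,"turn":0.03,"claw":1},{"dx":0,"dy":0.0005,"dz":0,"turn":0.045,"claw":1},{"dx":0,"dy":0.0005,"dz":0,"turn":0.06,"claw":1}]' >/dev/null
python3 st.py
python3 -m handwheel '[{"dx":0,"dy":0,"dz":0,"turn":0.015,"claw":1},{"dx":0,"dy":0,"dz":0,"turn":0.03,"claw":1},{"dx":0,"dy":0,"dz":0,"turn":0.045,"claw":1},{"dx":0,"dy":0,"dz":0,"turn":0.06,"claw":1}]' >/dev/null
python3 st.py
```

```text
t 7.05 q [ 0.5272  0.1993 -0.6283  1.8685  0.1299  1.1151 -0.613 ] p [502.7202 -21.7233 136.1198] F [-3.6002 -0.1842  7.0211] M [-0.1171  0.7679  0.1537] w 0.506879151063144
jaw yaw -26.578362562555334 to grasp in tool mm [-0.1579  7.42   -0.1651] tilt [-0.0006 -1.     -0.0003]
t 7.3833 q [ 0.5214  0.198  -0.6219  1.8686  0.128   1.1153 -0.6722] p [502.696  -21.6704 136.3516] F [-3.5001 -0.5227  5.7033] M [-0.0894  0.6315  0.106 ] w 0.5045320194407479
jaw yaw -30.039878331283532 to grasp in tool mm [-0.1005  7.6517 -0.2069] tilt [-0.0006 -1.     -0.0005]
```

```bash
python3 -m handwheel '[{"dx":0,"dy":0.0007,"dz":0,"turn":0.015,"claw":1},{"dx":0,"dy":0.0007,"dz":0,"turn":0.03,"claw":1},{"dx":0,"dy":0.0007,"dz":0,"turn":0.045,"claw":1},{"dx":0,"dy":0.0007,"dz":0,"turn":0.06,"claw":1}]' >/dev/null
python3 st.py
python3 -m handwheel '[{"dx":0,"dy":0.0003,"dz":0,"turn":0.015,"claw":1},{"dx":0,"dy":0.0003,"dz":0,"turn":0.03,"claw":1},{"dx":0,"dy":0.0003,"dz":0,"turn":0.045,"claw":1},{"dx":0,"dy":0.0003,"dz":0,"turn":0.06,"claw":1}]' >/dev/null
python3 st.py
```

```text
t 7.7167 q [ 0.5154  0.1974 -0.6155  1.8693  0.1269  1.1144 -0.7318] p [502.6497 -21.7047 135.9897] F [-4.234   0.364   5.8245] M [-0.1004  0.7165  0.0921] w 0.5055259565317903
jaw yaw -33.50132551411488 to grasp in tool mm [-0.069   7.2899 -0.1564] tilt [-0.0004 -1.     -0.0008]
t 8.05 q [ 0.5095  0.1964 -0.6091  1.8695  0.1253  1.1143 -0.7912] p [502.6497 -21.6625 136.0569] F [-4.0264 -1.1312  6.1919] M [-0.0885  0.732   0.0856] w 0.5060422603505951
jaw yaw -36.96151117702067 to grasp in tool mm [-0.0352  7.3571 -0.1927] tilt [-0.0002 -1.     -0.001 ]
```

```bash
python3 -m handwheel '[{"dx":0,"dy":0.0008,"dz":0,"turn":0.015,"claw":1},{"dx":0,"dy":0.0008,"dz":0,"turn":0.03,"claw":1},{"dx":0,"dy":0.0008,"dz":0,"turn":0.045,"claw":1},{"dx":0,"dy":0.0008,"dz":0,"turn":0.06,"claw":1}]' >/dev/null
python3 st.py
python3 -m handwheel '[{"dx":0,"dy":0.0005,"dz":0,"turn":0.015,"claw":1},{"dx":0,"dy":0.0005,"dz":0,"turn":0.03,"claw":1},{"dx":0,"dy":0.0005,"dz":0,"turn":0.045,"claw":1},{"dx":0,"dy":0.0005,"dz":0,"turn":0.06,"claw":1}]' >/dev/null
python3 st.py
```

```text
t 8.3833 q [ 0.5036  0.1958 -0.6028  1.8703  0.1242  1.1133 -0.8509] p [502.6033 -21.6512 135.6708] F [-3.7495  0.0434  6.333 ] M [-0.1285  0.8804  0.1359] w 0.5043984993203228
jaw yaw -40.41899920087255 to grasp in tool mm [ 0.0178  6.9711 -0.1714] tilt [-0.     -1.     -0.0013]
t 8.7167 q [ 0.4977  0.1949 -0.5965  1.8707  0.1229  1.1129 -0.9104] p [502.5999 -21.6081 135.5976] F [-3.7447 -0.056   5.9412] M [-0.023   0.7766  0.1785] w 0.506176184785158
jaw yaw -43.87729746585832 to grasp in tool mm [ 0.0592  6.8979 -0.1977] tilt [ 0.0003 -1.     -0.0014]
```

Run:
```python
from h import *
p,d=optics.camera("side");b=(255,150,345,240)
cv2.imwrite("pics/g4.png",cv2.resize(p[b[1]:b[3],b[0]:b[2],::-1],None,fx=6,fy=6,interpolation=cv2.INTER_CUBIC))
```

```text
(no output)
```

View pics/g4.png

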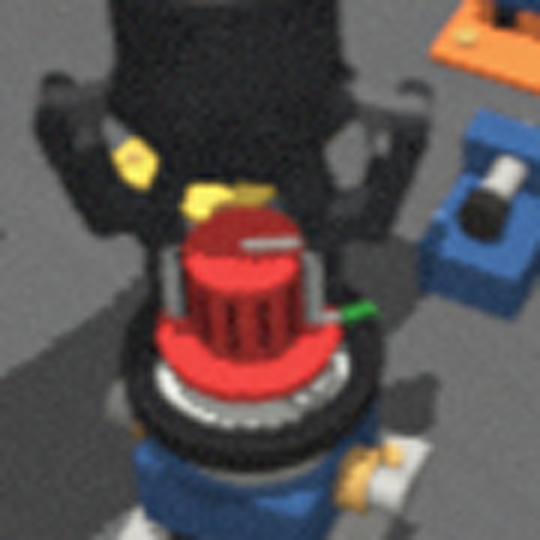

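Pointer line crop (240,244)->(300,241), a yaw of about −39°, so the dial follows the gripper and is about 23° past the mark. Still on the land; continuing.

```bash
python3 -m handwheel '[{"dx":0,"dy":0.0007,"dz":0,"turn":0.012,"claw":1},{"dx":0,"dy":0.0007,"dz":0,"turn":0.024,"claw":1},{"dx":0,"dy":0.0007,"dz":0,"turn":0.036,"claw":1},{"dx":0,"dy":0.0007,"dz":0,"turn":0.048,"claw":1}]' >/dev/null
python3 st.py
python3 -m handwheel '[{"dx":0,"dy":0.0005,"dz":0,"turn":0.012,"claw":1},{"dx":0,"dy":0.0005,"dz":0,"turn":0.024,"claw":1},{"dx":0,"dy":0.0005,"dz":0,"turn":0.036,"claw":1},{"dx":0,"dy":0.0005,"dz":0,"turn":0.048,"claw":1}]' >/dev/null
python3 st.py
```

```text
t 9.1 q [ 0.4928  0.1951 -0.5911  1.8718  0.1221  1.1112 -0.9599] p [502.5335 -21.6497 134.7799] F [-1.0294 -0.5587  2.747 ] M [-0.0311  0.3039  0.0798] w 0.4992208333607161
jaw yaw -46.74907806133616 to grasp in tool mm [ 0.085   6.0801 -0.1181] tilt [ 0.0002 -1.     -0.0015]
t 9.4333 q [ 0.4881  0.195  -0.5861  1.8725  0.1212  1.11   -1.0081] p [502.5472 -21.5908 134.2724] F [-0.3487 -0.6986  2.2785] M [-0.0197  0.301   0.3125] w 0.5036340770728767
jaw yaw -49.54618238640276 to grasp in tool mm [ 0.1269  5.5727 -0.1633] tilt [ 0.0003 -1.     -0.0015]
```

Force fell and Mz rose to 0.31 N·m, so the dial has dropped into the notch and the key is against its side. Backing off the twist and pushing in.

```bash
python3 -m handwheel '[{"dx":0,"dy":0.0003,"dz":0,"turn":-0.02,"claw":1},{"dx":0,"dy":0.0003,"dz":0,"turn":-0.035,"claw":1},{"dx":0,"dy":0.001,"dz":0,"turn":-0.035,"claw":1},{"dx":0,"dy":0.0015,"dz":0,"turn":-0.035,"claw":1}]' >/dev/null
python3 st.py
python3 -m handwheel '[{"dx":0,"dy":0.0007,"dz":0,"turn":0,"claw":1},{"dx":0,"dy":0.0014,"dz":0,"turn":0,"claw":1},{"dx":0,"dy":0.002,"dz":0,"turn":0,"claw":1},{"dx":0,"dy":0.002,"dz":0,"turn":0,"claw":1}]' >/dev/null
python3 st.py
```

```text
t 9.7667 q [ 0.491   0.1973 -0.5896  1.874   0.1235  1.107  -0.9746] p [502.5431 -21.6232 132.7227] F [-2.3076 -0.9023  2.4346] M [-0.0709  0.405   0.0491] w 0.5036428826362956
jaw yaw -47.52584114521132 to grasp in tool mm [ 0.1001  4.023  -0.1451] tilt [ 0.0003 -1.     -0.0015]
t 10.1 q [ 0.4903  0.1999 -0.5892  1.8762  0.1251  1.1028 -0.976 ] p [502.5442 -21.622  130.5973] F [-2.7269 -0.0751  3.1912] M [-0.0655  0.3584  0.1273] w 0.5046857916081721
jaw yaw -47.52844597173296 to grasp in tool mm [ 0.1011  1.8976 -0.1499] tilt [ 0.0002 -1.     -0.0015]
```

```bash
python3 -m handwheel '[{"dx":0,"dy":0.0007,"dz":0,"turn":0,"claw":1},{"dx":0,"dy":0.001,"dz":0,"turn":0,"claw":1},{"dx":0,"dy":0.001,"dz":0,"turn":0,"claw":1}]' >/dev/null
python3 st.py|head -1
python3 -m handwheel '[{"dx":0,"dy":0.0005,"dz":0,"turn":0,"claw":1},{"dx":0,"dy":0.001,"dz":0,"turn":0,"claw":1},{"dx":0,"dy":0.001,"dz":0,"turn":0,"claw":1}]' >/dev/null
python3 st.py|head -1
```

```text
t 10.35 q [ 0.49    0.2009 -0.5891  1.877   0.126   1.1011 -0.9767] p [502.5768 -21.639  129.7856] F [-3.038  -1.4459  6.0378] M [-0.0121  0.7728  0.0708] w 0.503428314967332
t 10.6 q [ 0.4897  0.2016 -0.589   1.8776  0.1267  1.0999 -0.9774] p [502.6197 -21.6009 129.2097] F [-5.0634 -0.9329  9.5646] M [-0.0226  1.1113  0.1012] w 0.5048027350163453
```

Force now climbs at about 6 N/mm to 9.6 N, so the dial is home against its seat. Unload, open, and go up.

```bash
python3 -m handwheel '[{"dx":0,"dy":-0.0005,"dz":0,"turn":0,"claw":1},{"dx":0,"dy":-0.001,"dz":0,"turn":0,"claw":1},{"dx":0,"dy":-0.001,"dz":0,"turn":0,"claw":1}]' >/dev/null
python3 st.py|head -1
python3 -m handwheel '[{"dx":0,"dy":0,"dz":0,"turn":0,"claw":0.4},{"dx":0,"dy":0,"dz":0,"turn":0,"claw":0.2},{"dx":0,"dy":0,"dz":0,"turn":0,"claw":0},{"dx":0,"dy":0,"dz":0,"turn":0,"claw":0},{"dx":0,"dy":0,"dz":0,"turn":0,"claw":0},{"dx":0,"dy":0,"dz":0,"turn":0,"claw":0},{"dx":0,"dy":0,"dz":0,"turn":0,"claw":0},{"dx":0,"dy":-0.01,"dz":0,"turn":0,"claw":0},{"dx":0,"dy":-0.03,"dz":0,"turn":0,"claw":0},{"dx":0,"dy":-0.06,"dz":0,"turn":0,"claw":0},{"dx":0,"dy":-0.09,"dz":0,"turn":0,"claw":0},{"dx":0,"dy":-0.11,"dz":0,"turn":0,"claw":0},{"dx":0,"dy":-0.11,"dz":0,"turn":0,"claw":0}]' >/dev/null
python3 st.py
python3 - <<'E'
from h import *
p,d=optics.camera("side");b=(255,150,345,240)
cv2.imwrite("pics/s5.png",p[:,:,::-1]);np.save("pics/s5.npy",d)
cv2.imwrite("pics/g5.png",cv2.resize(p[b[1]:b[3],b[0]:b[2],::-1],None,fx=6,fy=6,interpolation=cv2.INTER_CUBIC))
E
```

```text
t 10.85 q [ 0.4899  0.2003 -0.5892  1.8766  0.1258  1.102  -0.9767] p [502.5425 -21.5948 130.2328] F [-2.6229 -1.3815  3.2854] M [-0.0516  0.5477  0.1654] w 0.5075066482859253
t 11.9333 q [ 0.5133  0.0948 -0.5936  1.7292  0.0575  1.3281 -0.9211] p [504.6833 -21.1633 245.5337] F [ 0.3617  0.2303 -0.2256] M [-0.0068  0.02    0.0232] w 1.0006995775137082
jaw yaw -47.52425673935789 to grasp in tool mm [ -1.7069 116.8189  -2.3904] tilt [ 0.006 -1.     0.003]
```

View pics/g5.png

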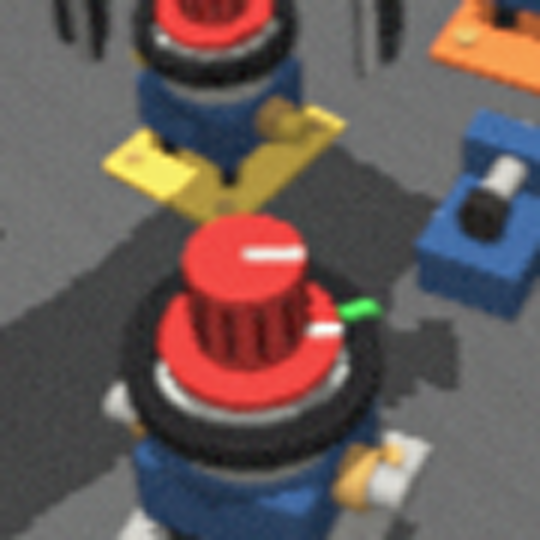

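Dial released; pointer crop (243,255)->(303,253), clockwise of the green mark (358,310). Checking dial height, mark and neighbours against the start.

Run:
```python
from h import *
im0=cv2.imread("pics/side0.png");im1=cv2.imread("pics/s5.png")
for im,f in((im0,"pics/side0.npy"),(im1,"pics/s5.npy")):
    X=cloud("side",np.load(f));h=cv2.cvtColor(im,cv2.COLOR_BGR2HSV)
    red=((h[...,0]<8)|(h[...,0]>172))&(h[...,1]>130)&(h[...,2]>70)
    red[:183]=0;red[240:]=0;red[:,:265]=0;red[:,330:]=0
    r,c=np.where(red);z=X[...,2][red];t=(z>155)&(z<180)
    print("red rows",r.min(),r.max(),"cols",c.min(),c.max(),"n",len(r),"top z",np.median(z[t]),t.sum(),"skirt z",np.median(z[(z>105)&(z<135)]))
    g=(h[...,0]>45)&(h[...,0]<80)&(h[...,1]>120);g[:190]=0;g[215:]=0;g[:,:300]=0;g[:,:][:,330:]=0
    print("green",np.argwhere(g).mean(0)[::-1],g.sum())
df=np.abs(im0.astype(int)-im1).max(2)
for n,(a,b,c,e) in dict(driver=(225,183,257,243),tape=(325,242,374,292),clamp=(324,168,352,202)).items():
    print(n,np.median(df[b:e,a:c]),np.percentile(df[b:e,a:c],95))
for uv in [((295.5,192.3),(305.3,192.0))]:
    d=onz("side",uv[1],163)-onz("side",uv[0],163);print("pointer yaw",np.degrees(np.arctan2(d[1],d[0])))
print("green z113",onz("side",(313.84,201.2),113))
```

```text
red rows 186 218 cols 281 312 n 718 top z 162.26354272236483 244 skirt z 120.66243308369575
green [313.8421 201.2105] 19
red rows 186 218 cols 281 311 n 710 top z 162.22936238221564 234 skirt z 120.87628276759278
green [314.25 201.1 ] 20
driver 9.0 88.0
tape 3.0 6.0
clamp 3.0 9.0
pointer yaw -39.66962197270571
green z113 [543.527  -35.4577 113.    ]
```

```bash
python3 -c "
from rig import order,readout
print(readout.sense()['wrist_force']);print(order.job_done())"
```

```text
[-1.14280597  0.04347119  0.26120403]
the job is handed in; nothing more can be done
None
```

I reset the regulator and handed the job in after about 12 s of robot time; the hand-in reported no verdict. I pulled the dial of the large grey-plated regulator up about 8.8 mm and turned it clockwise past the green mark. Under a light press of about 6 N it dropped into the notch about 25° past the mark. I pushed it home with under 10 N, released it and raised the gripper clear.

Last checks against the start, from the side camera:
- **Dial height:** the top is at 162.2 mm against 162.3 mm at the start, and the skirt at 120.9 mm against 120.7 mm, so it is fully home.
- **Pointer:** about 24° clockwise of the mark, which puts its end roughly 14 mm past.
- **Green mark:** moved by less than half a pixel.
- **Neighbours:** the tape core and clamp block are unchanged. The screwdriver's image patch differs in places. I took that to be the arm's shadow and did not check it further; the arm was never lowered near it.
- **Forces:** the highest wrist-force reading after any move was about 11 N, and it is near zero now.

One early disagreement: triangulating the knob-top outline from the two views gave 155 mm. I went by the depth readings of about 163 mm, which matched the text.

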